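Hang the dipping basket in the notch of the soaking tub's rail

ROBOT

A 6-joint arm with a two-finger parallel gripper is mounted at the origin on a cart in front of the work surface, level with it; the furniture and walls round the work are solid. World frame = base frame: x ahead of the robot, y to its left, z up, the work surface at z = 0. Lengths are in m, angles in rad, forces in N, time in s.
With the tool pointing down it reaches from about 0.3 to 0.85 m from the base axis. Payload 4.2 kg.
Tool frame: the origin (TCP) lies at the very end of the fingers, on their centre line; the grasp point (between the pads) lies 19 mm behind it; z points along the fingers, x is the direction in which the jaws open and shut, and the axes are right-handed (so a half turn about z gives the same grasp; the last joint's range is limited). The gripper opens to 91 mm and grips with 3 to 60 N. Pads are 32 mm wide; open, the fingers measure 118 mm over their backs; the gripper's body (76 mm by 178 mm) begins 60 mm behind the grasp point.
Start: joints at [1.165, 0.32, 1.565, -0, 1.257, -0.02], TCP at [0.216, 0.533, 0.214] pointing down, gripper open.
Joint ranges: [-3.11, 3.11], [-0.84, 2.01], [0.21, 2.61], [-1.34, 4.49], [0.05, 2.63], [-2.56, 2.56]. Speed limits (rad/s): [2.57, 2.57, 3.14, 3.14, 3.14, 3.14].

INTERFACE

Orientations are given as a unit quaternion [x, y, z, w].
In Python, from cell import get_state, cams, finish_job gives the robot as it stands.
- The arm moves only by the shell command python3 -m handwheel 'ROWS' [FORCE]. ROWS is JSON, one flat list of numbers, 5 for each row, row after row: the finger opening in m, from 0 to 0.0912, then the shift along the tool's x, y, z in m, then the turn about the tool's z in rad. A call has 1 to 5 rows; each row shifts and turns the commanded pose from where the row before left it, along the tool's axes as they then stand; what a row does not reach is not made up. A row lasts 1/8 s, in which the tool goes at most 62.5 mm and 10.7 degrees, less where a joint would pass 70% of its speed; a pose out of reach is approached as far as the arm can. A call is refused whole if a number of a shift passes 0.0625 or a number of a turn 0.188, either way. A call with a gripper value outside its range is refused whole. The fingers move at their own pace and stop on an object; FORCE is the grip in N (left out, the last holds). Time passes only in rows, so rows that do not move let the fingers close. It gives the time, the measured TCP pose, the force and the opening at its end, in the units of the state.
- get_state(): the state, without advancing time (a new reading comes with each control period).
- cams.grab_frame(name): name is "scene" or "top"; returns a dict with "pixels" (480x640x3 uint8, blue, green, red), "fov_y" (degrees; the focal length in pixels is half the picture's height over the tangent of half this angle, whatever the lens; pixels are square), "cx", "cy" (the principal point, pixels), "k1" (the pictures are not rectified: a ray, as slopes to the right and down, at radius r is drawn at 1 + k1 r^2 times it, then the intrinsics apply), "R" (3x3) and "t" (3): a world point X has camera coordinates R X + t. Camera axes: x right, y down, z forward; pixel columns grow to the right and rows downward; lengths in m; the calibration is good to about 2 mm. A picture is of the moment at which its call begins. There is no depth.
- finish_job(): hands the job in, once; it reports no verdict.
The state is a dict: "time": time; "joint_positions": joint angles; "dq": joint speeds; "joint_torque": joint torques, N m; "eef_pos": TCP position; "tool_rot": TCP orientation; "contact_force": force on the tool from outside, world axes, zero at the start; "moment": the same for the moment, N m; "finger_gap": finger opening in m.
Only numpy, scipy, OpenCV 4.12 (cv2) and the standard library are available. Lean on these libraries where they do the work, as an engineer would, in place of code of your own. Each camera call takes 0.05 s, during which the arm holds its last target.

TASK

The two wing nuts in the little dipping basket are to be soaked. Carry the basket to the steel tub, hang it inside by its own hook over the notched rail on the tub's near wall, with the hook dropped fully home into the notch so that it cannot slide along, and let go. Go gently: feel for the notch without forcing the basket against the tub, spill no nut and leave the jar, the beaker and the tin alone.

Things in the scene. Friction and masses are not known exactly. Their poses are not given: they have to be found in the camera images.
- basket: open steel dipping basket with a black grip bar, about 0.2 to 0.35 kg, standing level at the start. Box 70 (x) x 80 (y) x 50 (z) mm, walls 3. Origin: centre of the box's underside, z up. On its -x side a strap rises and bends over into a hook that opens downward. Hung up it is inside the tub, its +x along the tub's +x
- basket_grip (a point): centre of the basket's grip bar, at (-20, 0, 125) mm in the basket's frame, same axes. The bar lies along y: 12 mm thick (x), 82 long (y), 20 high, carried by two wires at its ends; take it from above across its 12 mm
- basket_hook (a point): middle of the underside of the basket's hook, at (-44.5, 0, 85) mm in the basket's frame, same axes. Hook 24 mm wide (y), its gap 13 mm in x (basket x -51 to -38), top 4 mm thick; the lip on the far side of the gap from the box reaches 26 mm below this point and flares outward; it goes outside the tub's wall
- tub: fixed open steel soaking tub, 180 (x) x 260 (y) x 104 (z) mm, walls 3, floor 3 thick. Origin: centre of its underside, z up. Its near wall (-x side, towards the robot) carries an aluminium hanging rail with one notch in its top edge. Pressing the basket against the tub or rail with more than 40 N is too rough
- tub_rail (a point): middle of the near wall, on the line of the rail's top edge: at (-88.5, 0, 120) mm in the tub's frame, same axes. The rail is 180 mm long (y), 8 thick (x). Its one notch is 12 mm deep, 28 wide at the bottom, bevelled to 34 at the top. The notch's middle is anywhere within 30 mm of this point along y, and not measured: look, or slide the hook lightly along the edge until it drops
- wing_nut_1: wing nut 17 x 32 x 19 mm lying in the basket, origin under its centre
- wing_nut_2: a second such wing nut lying in the basket
- jar: sample jar, 56 mm diameter, 70 high, bystander; origin under its centre
- beaker: glass beaker, 73 mm diameter, 93 high, bystander; origin under its centre
- tin: flat round tin, 68 mm diameter, 38 high, bystander; origin under its centre

How it is judged:
At the end, for the whole second after the job is handed in: The basket hangs inside the tub by its hook over the near rail, the hook's underside in the notch (within 3.5 mm of the notch's bottom, tilt under 0.2 rad), at rest and let go, both wing nuts still in the basket (z of basket_hook in the frame of tub between 0.103 and 0.1115 m and y of basket_hook in the frame of tub between -0.04 and 0.04 m and x of basket_hook in the frame of tub between -0.097 and -0.08 m and x of basket in the frame of tub above -0.07 m and angle between basket's own z axis and vertical below 0.2 rad and distance between each of wing_nut_1, wing_nut_2 and basket below 0.055 m and linear speed of basket below 0.02 m/s and contact force between basket and the fingers below 0.1 N); the robot touches nothing.
It fails at once if the basket is forced against the tub with more than 40 N (contact force between basket and tub above 40 N).
It fails at once if the robot pushes the tub with more than 40 N (contact force between any of the fingers, the arm and tub above 40 N).
It fails at once if the jar, the beaker or the tin is moved by more than 20 mm (distance of any of jar, beaker, tin from where it was at the start of the episode above 0.02 m).
It fails at once if the basket is tipped by more than 0.6 rad (angle between basket's own z axis and vertical above 0.6 rad).
It also fails if it takes over 72 s, if anything falls off the work surface, if the arm or the gripper's body presses on something with over 40 N, if the wrist force passes 120 N, or if a joint passes its speed limit or range.

## Working session

There is one attempt and no reset: what is moved stays moved. The work goes in short steps, Python scripts to look and compute and a shell command to move; the robot and the scene stay as the last step left them, time stands still between calls to the robot, and variables do not carry over. Pictures are saved under pics/ and viewed, and the job is handed in when it is done.

```bash
mkdir -p pics; ls; python3 - <<'E'
from cell import get_state,cams
import cv2
s=get_state();print(s)
for n in ("scene","top"):
    f=cams.grab_frame(n);cv2.imwrite(f"pics/{n}0.png",f["pixels"])
    print({k:v for k,v in f.items() if k!="pixels"})
E
```

```text
pics
{'time': 0.0, 'joint_positions': array([ 1.16498475e+00,  3.20280887e-01,  1.56568081e+00, -2.79338303e-05,
        1.25737566e+00, -2.00115356e-02]), 'dq': array([-2.52296018e-04, -1.02632161e-05,  5.37742160e-05,  4.55309972e-04,
       -1.32425734e-03, -3.33156582e-05]), 'joint_torque': array([ 2.47119504e-03, -4.12459588e+01, -2.31973404e+01,  7.31078745e-02,
        4.56792733e-02, -1.37426664e-04]), 'eef_pos': array([0.21618786, 0.53226832, 0.21312591]), 'tool_rot': array([ 8.29545492e-01,  5.58438462e-01, -7.26067203e-04,  4.83739835e-04]), 'contact_force': array([-0.44687134, -0.41667489, -0.46722041]), 'moment': array([-0.03405956,  0.00936594, -0.02946785]), 'finger_gap': 0.09108891320197708}
{'fov_y': 56.5144373842563, 'cx': 318.9388993253324, 'cy': 242.53714653426604, 'k1': -0.09099058074751167, 'R': array([[ 0.76884797, -0.63924447,  0.01546926],
       [-0.28346415, -0.36242067, -0.88786222],
       [ 0.5731674 ,  0.67824609, -0.45984929]]), 't': array([-0.51289662,  0.20243719,  0.9140376 ])}
{'fov_y': 55.509531502069876, 'cx': 330.0806131756242, 'cy': 238.73793926776904, 'k1': -0.024792034967232753, 'R': array([[-0.00155384, -0.99999676, -0.00201674],
       [-0.99751987,  0.0016919 , -0.07036512],
       [ 0.07036831,  0.0019024 , -0.99751926]]), 't': array([-0.14028689,  0.53815746,  1.31233884])}
```

View pics/scene0.png

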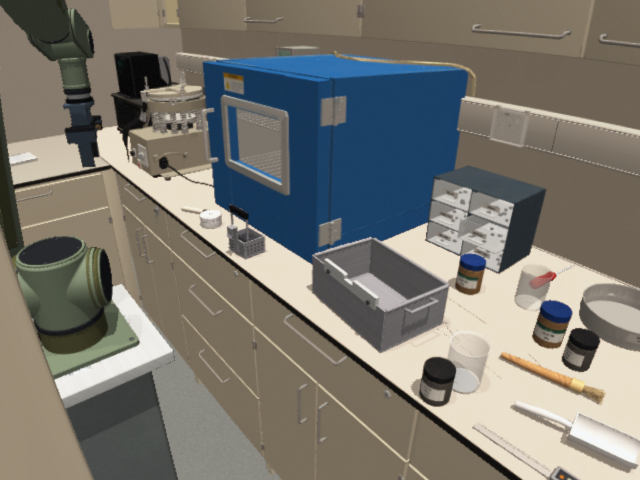

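View pics/top0.png

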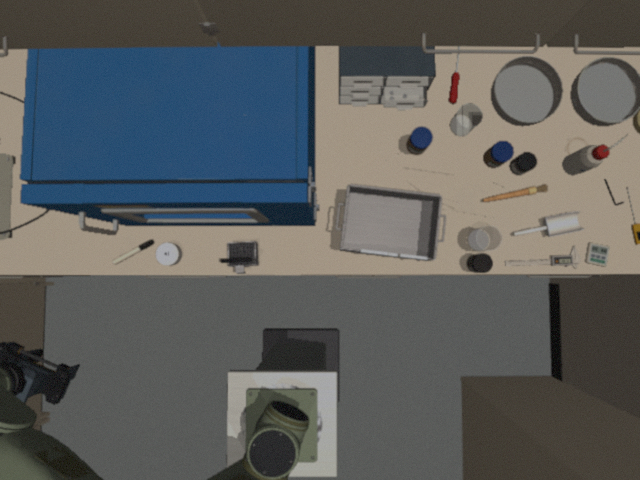

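The scene view shows the basket at about (247,238) and the tub at about (378,290). A gap in the bright rail near (353,282) looks like the notch. In the top view the basket is at (240,253) and the tub at (389,222). I'll zoom in.

```bash
python3 - <<'E'
import cv2,numpy as np
s=cv2.imread("pics/scene0.png");t=cv2.imread("pics/top0.png")
def crop(im,x0,y0,w,h,k,n):
    c=cv2.resize(im[y0:y0+h,x0:x0+w],None,fx=k,fy=k,interpolation=cv2.INTER_CUBIC)
    for i in range(0,w,10):
        cv2.putText(c,str(x0+i),(i*k,8),0,.3,(0,0,255),1); cv2.line(c,(i*k,10),(i*k,14),(0,0,255),1)
    for i in range(0,h,10):
        cv2.putText(c,str(y0+i),(0,i*k+3),0,.3,(0,0,255),1)
    cv2.imwrite(n,c)
crop(s,200,190,80,75,8,"pics/a1.png")
crop(s,305,235,80,75,8,"pics/a2.png")
crop(t,215,230,60,50,10,"pics/a3.png")
crop(t,325,180,125,85,6,"pics/a4.png")
E
```

```text
(no output)
```

View pics/a1.png

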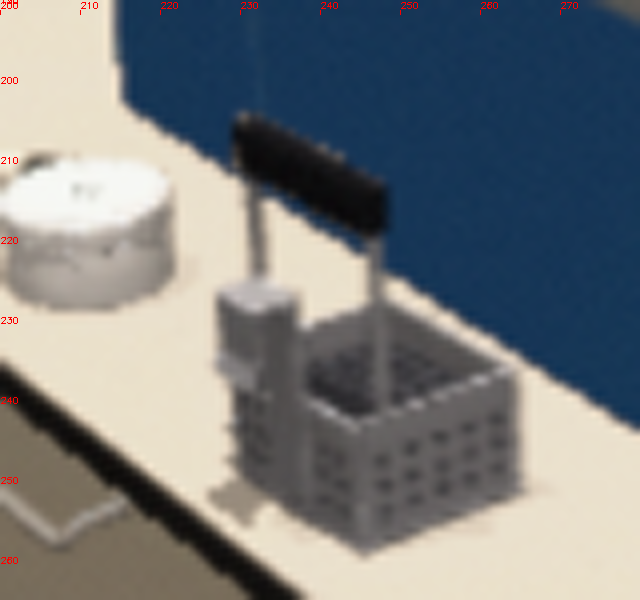

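View pics/a2.png

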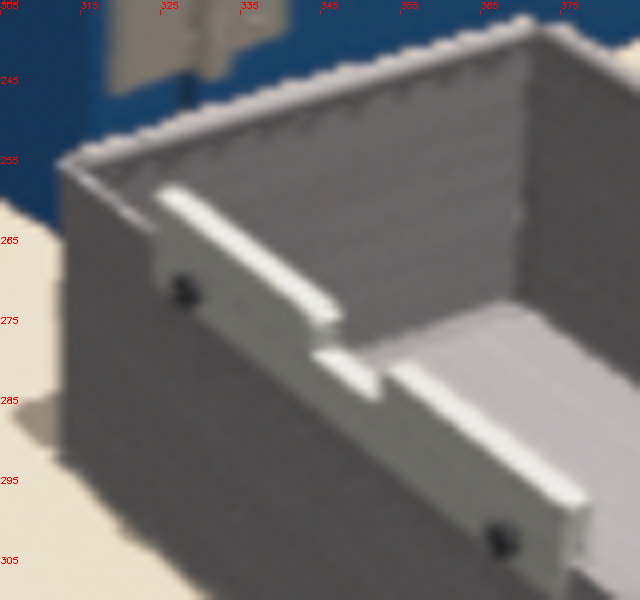

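View pics/a3.png

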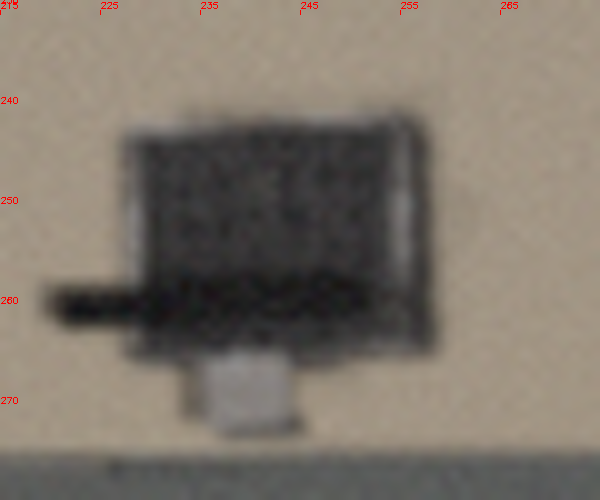

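View pics/a4.png

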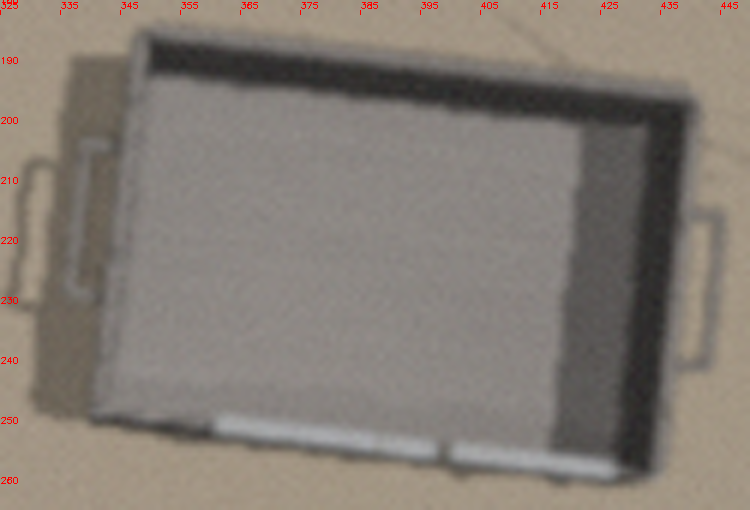

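```bash
cat > h.py <<'E'
import numpy as np,cv2
from cell import cams
def cam(n,f=None):
    f=f or cams.grab_frame(n);fl=240/np.tan(np.radians(f["fov_y"]/2))
    return dict(K=np.array([[fl,0,f["cx"]],[0,fl,f["cy"]],[0,0,1]]),R=np.array(f["R"]),t=np.array(f["t"]),k=f["k1"],px=f["pixels"])
def ray(c,p):
    d=(np.array(p,float)-c["K"][:2,2])/c["K"][0,0]; u=d.copy()
    for _ in range(20): u=d/(1+c["k"]*(u@u))
    return -c["R"].T@c["t"], c["R"].T@np.array([*u,1])
def plane(c,p,z):
    o,d=ray(c,p); return o+d*(z-o[2])/d[2]
def tri(c1,p1,c2,p2):
    o1,d1=ray(c1,p1);o2,d2=ray(c2,p2)
    s=np.linalg.lstsq(np.c_[d1,-d2],o2-o1,rcond=None)[0]
    a,b=o1+s[0]*d1,o2+s[1]*d2
    return (a+b)/2,np.linalg.norm(a-b)
def proj(c,X):
    x=c["R"]@X+c["t"];u=x[:2]/x[2];u=u*(1+c["k"]*(u@u));return u*c["K"][0,0]+c["K"][:2,2]
def crop(im,x0,y0,w,h,k,n):
    c=cv2.resize(im[y0:y0+h,x0:x0+w],None,fx=k,fy=k,interpolation=cv2.INTER_CUBIC)
    for i in range(0,w,10):
        cv2.putText(c,str(x0+i),(i*k,8),0,.3,(0,0,255),1); cv2.line(c,(i*k,10),(i*k,14),(0,0,255),1)
    for i in range(0,h,10): cv2.putText(c,str(y0+i),(0,i*k+3),0,.3,(0,0,255),1)
    cv2.imwrite(n,c)
E
python3 - <<'E'
from h import *
np.set_printoptions(precision=4,suppress=True)
s=cam("scene");t=cam("top")
P=lambda *a:print(*a)
P("grip",tri(s,(238.5,211.3),t,(236,260)))
P("grip ends top",plane(t,(219.8,260.7),.125),plane(t,(251.5,259.5),.125))
for n,p in dict(bl=(227.5,243),br=(257,241),fr=(257,265),fl=(227.5,265.5)).items():P("box",n,plane(t,p,.05))
P("hook",plane(t,(239,269),.089))
P("hook scene", plane(s,(232.5,226.5),.089))
P("boxcorner scene",plane(s,(244.7,259),0),plane(s,(264.5,251.5),0))
for n,p in dict(L=(361,251.7),R=(427.3,258)).items():P("rail top",n,plane(t,p,.12))
for n,p in dict(L=(326,258.3),R=(377,297.5)).items():P("rail scene",n,plane(s,p,.12))
P("notch scene top edges",plane(s,(346.3,275.5),.12),plane(s,(354.5,281),.12))
P("notch scene bottom",plane(s,(344.3,279.5),.108),plane(s,(352.3,284.8),.108))
P("notch right top",plane(t,(400,255.5),.12))
for n,p in dict(bl=(348.5,186),br=(440,197),fr=(435,258.5),fl=(340.5,250)).items():P("tub",n,plane(t,p,.104))
E
```

```text
grip (array([0.4737, 0.1105, 0.1267]), np.float64(9.464790800448702e-05))
grip ends top [0.4719 0.1545 0.125 ] [0.475  0.0693 0.125 ]
box bl [0.524  0.1515 0.05  ]
box br [0.5296 0.0672 0.05  ]
box fr [0.4613 0.0666 0.05  ]
box fl [0.4599 0.1506 0.05  ]
hook [0.4498 0.1098 0.089 ]
hook scene [0.4506 0.1079 0.089 ]
boxcorner scene [0.4613 0.0726 0.    ] [0.5282 0.0751 0.    ]
rail top L [ 0.4957 -0.2245  0.12  ]
rail top R [ 0.4784 -0.4028  0.12  ]
rail scene L [ 0.4997 -0.2231  0.12  ]
rail scene R [ 0.4769 -0.4013  0.12  ]
notch scene top edges [ 0.4855 -0.3048  0.12  ] [ 0.4841 -0.331   0.12  ]
notch scene bottom [ 0.485 -0.3    0.108] [ 0.484  -0.3254  0.108 ]
notch right top [ 0.4853 -0.3294  0.12  ]
tub bl [ 0.6775 -0.1923  0.104 ]
tub br [ 0.6466 -0.4441  0.104 ]
tub fr [ 0.4774 -0.4272  0.104 ]
tub fl [ 0.5011 -0.1697  0.104 ]
```

```bash
python3 - <<'E'
from h import *
np.set_printoptions(precision=4,suppress=True)
s=cam("scene");t=cam("top")
print("oven front bottom",plane(s,(318,250),0),plane(s,(217,206),0))
for z in(.2,.3,.4): print(z,"handle top",plane(t,(98,229),z),"front",plane(t,(230,224),z),"rightend",plane(t,(315,222),z),"window frame",plane(t,(260,222),z))
print("handle scene via tri",tri(s,(206,135),t,(98,229)))
print("oven front top corner",tri(s,(330,75),t,(313,186)))
for n,p,z in(("tin",(168,254),.038),("jar?",(480,263),.07),("beaker",(478,238),.093)):print(n,plane(t,p,z))
crop(t["px"],0,170,330,110,2,"pics/b.png")
E
```

```text
oven front bottom [ 0.6538 -0.0118  0.    ] [0.582  0.4569 0.    ]
0.2 handle top [0.551  0.4488 0.2   ] front [0.563  0.1117 0.2   ] rightend [ 0.5676 -0.1035  0.2   ] window frame [0.5679 0.0357 0.2   ]
0.3 handle top [0.5417 0.3971 0.3   ] front [0.5526 0.0894 0.3   ] rightend [ 0.5569 -0.107   0.3   ] window frame [0.5571 0.02   0.3   ]
0.4 handle top [0.5324 0.3454 0.4   ] front [0.5423 0.0671 0.4   ] rightend [ 0.5461 -0.1105  0.4   ] window frame [0.5463 0.0044 0.4   ]
handle scene via tri (array([0.5452, 0.4151, 0.2649]), np.float64(0.0005995159792028554))
oven front top corner (array([ 0.6026, -0.1079,  0.4913]), np.float64(0.005884880779510718))
tin [0.4933 0.3258 0.038 ]
jar? [ 0.4655 -0.5612  0.07  ]
beaker [ 0.534  -0.5498  0.093 ]
```

View pics/b.png

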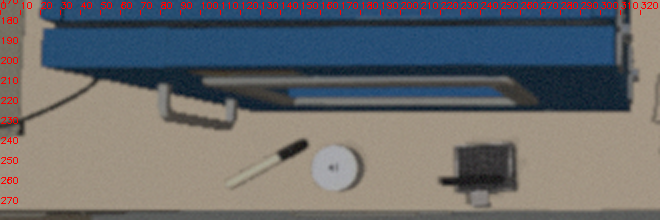

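The tub's rail is displaced together with its notch, which sits at about (0.486, -0.314). The basket grip is at about (0.474, 0.1105), yaw about 0.035. I'll turn the tool into line with the basket first.

```bash
python3 -m handwheel '[0.09,0,0,0,0.16, 0.09,0,0,0,0.18, 0.09,0,0,0,0.18, 0.09,0,0,0,0.18, 0.09,0,0,0,0.18]'; python3 -m handwheel '[0.09,0,0,0,0.16, 0.09,0,0,0,0.11, 0.09,0,0,0,0]'
cat > d.py <<'E'
import sys
from h import *
from cell import get_state
from scipy.spatial.transform import Rotation as Ro
np.set_printoptions(precision=4,suppress=True)
s=get_state();R=Ro.from_quat(s["tool_rot"]).as_matrix()
yaw=np.arctan2(R[1,0],R[0,0])
print("t",s["time"],"p",s["eef_pos"],"yaw",round(yaw,4),"zaxis",R[:,2],"F",s["contact_force"],"gap",s["finger_gap"])
if len(sys.argv)>1:
    g=np.array([float(a) for a in sys.argv[1:4]]);print("tool shift",R.T@(g-s["eef_pos"]),"turn",yaw-float(sys.argv[4]))
E
python3 d.py .43 .1105 .2 .035
```

```text
time: 0.92
eef_pos: [0.2163, 0.5327, 0.2139]
tool_rot: [0.989, 0.149, -0.0, 0.0]
contact_force: [-1.0, -0.3, 0.7]
finger_gap: 0.0904
time: 1.3
eef_pos: [0.2163, 0.5327, 0.2139]
tool_rot: [1.0, 0.018, -0.0, 0.0]
contact_force: [0.2, -0.3, 0.3]
finger_gap: 0.0901
t 1.3 p [0.2163 0.5327 0.2139] yaw 0.0364 zaxis [-0.     -0.0001 -1.    ] F [ 0.1782 -0.2584  0.3032] gap 0.09008392458844622
tool shift [0.1982 0.4297 0.0139] turn 0.001372636793192418
```

```bash
python3 -m handwheel '[0.09,0.02,0.043,0,0, 0.09,0.02,0.043,0,0, 0.09,0.02,0.043,0,0, 0.09,0.02,0.043,0,0, 0.09,0.02,0.043,0,0]'; python3 -m handwheel '[0.09,0.02,0.043,0,0, 0.09,0.02,0.043,0,0, 0.09,0.02,0.043,0,0, 0.09,0.02,0.043,0.007,0, 0.09,0.018,0.043,0.007,0]';python3 -m handwheel '[0.09,0.02,0,0,0, 0.09,0.02,0,0,0,0.09,0,0,0,0]'
python3 d.py .474 .1105 .2 .035
python3 - <<'E'
from h import *
s=cam("scene");t=cam("top")
crop(s["px"],190,120,100,140,5,"pics/c1.png");crop(t["px"],190,190,100,90,6,"pics/c2.png")
E
```

```text
time: 1.92
eef_pos: [0.3244, 0.32, 0.2141]
tool_rot: [1.0, 0.019, 0.0, -0.0]
contact_force: [-0.8, -0.5, 0.1]
finger_gap: 0.0902
time: 2.55
eef_pos: [0.43, 0.1085, 0.2001]
tool_rot: [1.0, 0.019, 0.001, -0.0]
contact_force: [0.9, 0.1, 0.2]
finger_gap: 0.0895
time: 2.92
eef_pos: [0.4701, 0.1112, 0.1998]
tool_rot: [1.0, 0.018, 0.0, -0.0]
contact_force: [-0.8, -0.2, -0.5]
finger_gap: 0.0901
t 2.925 p [0.4701 0.1112 0.1998] yaw 0.0357 zaxis [ 0.      0.0001 -1.    ] F [-0.7961 -0.181  -0.5023] gap 0.09013861154618634
tool shift [ 0.0039  0.0008 -0.0002] turn 0.0007222508296401281
```

View pics/c1.png

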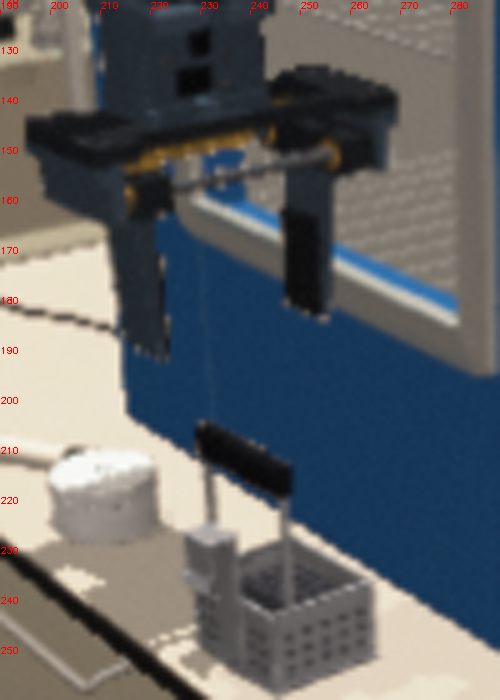

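View pics/c2.png

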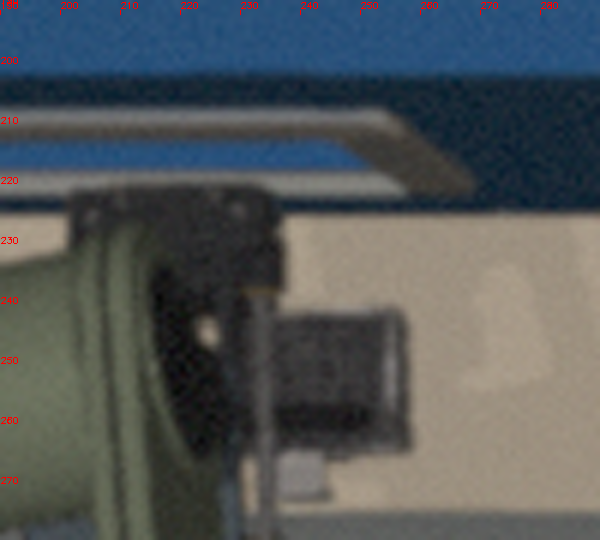

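The gripper is above the basket with its fingers astride the bar: fingertips at (217,190) and (252,183), bar at (238,211). The body is clear of the oven. Going down now.

```bash
python3 -m handwheel '[0.09,0.004,0.001,0.03,0, 0.09,0,0,0.03,0, 0.09,0,0,0.02,0, 0.09,0,0,0.012,0, 0.09,0,0,0,0]'
python3 -m handwheel '[0.05,0,0,0,0, 0.03,0,0,0,0, 0.02,0,0,0,0, 0.014,0,0,0,0, 0.012,0,0,0,0]' 10; python3 d.py
```

```text
time: 3.65
eef_pos: [0.4725, 0.1106, 0.1076]
tool_rot: [1.0, 0.018, -0.001, 0.0]
contact_force: [0.9, 0.4, -0.2]
finger_gap: 0.0904
time: 4.28
eef_pos: [0.4734, 0.1105, 0.108]
tool_rot: [1.0, 0.017, 0.0, -0.0]
contact_force: [-0.5, 0.3, 0.1]
finger_gap: 0.043
t 4.275 p [0.4734 0.1105 0.108 ] yaw 0.0349 zaxis [ 0.0002  0.0001 -1.    ] F [-0.4702  0.3107  0.1427] gap 0.043008995215499925
```

```bash
python3 -m handwheel '[0.014,0,0,0,0, 0.012,0,0,0,0, 0.01,0,0,0,0, 0.008,0,0,0,0, 0.006,0,0,0,0]' 15;python3 -m handwheel '[0.005,0,0,0,0,0.004,0,0,0,0]' 25; python3 d.py
```

```text
time: 4.9
eef_pos: [0.473, 0.1105, 0.1078]
tool_rot: [1.0, 0.017, -0.0, -0.0]
contact_force: [-0.9, -0.5, -0.5]
finger_gap: 0.012
time: 5.15
eef_pos: [0.4731, 0.1105, 0.1078]
tool_rot: [1.0, 0.017, -0.0, -0.0]
contact_force: [-1.1, -0.1, -0.5]
finger_gap: 0.0119
t 5.15 p [0.4731 0.1105 0.1078] yaw 0.035 zaxis [-0.0006  0.0001 -1.    ] F [-1.1209 -0.0579 -0.5369] gap 0.01190376050040017
```

```bash
python3 -m handwheel '[0.004,0,0,-0.005,0, 0.004,0,0,-0.01,0, 0.004,0,0,-0.015,0, 0.004,0,0,-0.015,0, 0.004,0,0,-0.01,0]' 30;python3 -m handwheel '[0.004,0,0,0,0]'; python3 d.py
python3 - <<'E'
from h import *
s=cam("scene")
crop(s["px"],190,140,100,120,5,"pics/e1.png")
E
```

```text
time: 5.78
eef_pos: [0.4738, 0.1106, 0.1645]
tool_rot: [1.0, 0.017, 0.001, -0.0]
contact_force: [0.8, -0.3, -2.9]
finger_gap: 0.0121
time: 5.9
eef_pos: [0.474, 0.1106, 0.1641]
tool_rot: [1.0, 0.018, 0.001, -0.0]
contact_force: [0.5, -0.4, -3.5]
finger_gap: 0.0116
t 5.9 p [0.474  0.1106 0.1641] yaw 0.0351 zaxis [ 0.0024  0.0006 -1.    ] F [ 0.4568 -0.3946 -3.5241] gap 0.01159782950951567
```

View pics/e1.png

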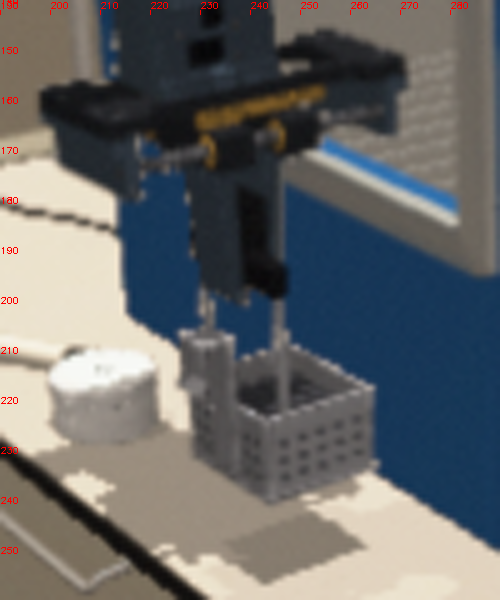

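It is held level and lifted, weighing about 3.3 N. Next I'll lift further, back away from the oven, and cross to the tub.

```bash
python3 -m handwheel '[0.004,-0.005,0,-0.015,0, 0.004,-0.01,0,-0.025,0, 0.004,-0.01,0.005,-0.025,0, 0.004,-0.01,0.012,-0.025,0, 0.004,-0.005,0.02,-0.015,0]';python3 -m handwheel '[0.004,0,0.03,-0.005,0.01, 0.004,0,0.035,0,0.02, 0.004,0,0.035,0,0.02, 0.004,0,0.035,0,0.02, 0.004,0,0.035,0,0.02]';python3 -m handwheel '[0.004,0,0.035,0,0.02, 0.004,0,0.035,0,0.02, 0.004,0,0.035,0,0.015, 0.004,0,0.03,0,0, 0.004,0,0.02,0,0]'; python3 d.py .512 -.317 .285 -.11
```

```text
time: 6.58
eef_pos: [0.4341, 0.0721, 0.2697]
tool_rot: [1.0, 0.018, 0.001, -0.0]
contact_force: [-0.1, -1.0, -4.0]
finger_gap: 0.0118
time: 7.2
eef_pos: [0.4344, -0.0988, 0.2734]
tool_rot: [1.0, -0.028, -0.0, -0.0]
contact_force: [0.8, 0.5, -3.8]
finger_gap: 0.0117
time: 7.82
eef_pos: [0.4211, -0.2532, 0.2732]
tool_rot: [0.998, -0.055, -0.0, -0.0]
contact_force: [0.6, 0.3, -3.9]
finger_gap: 0.012
t 7.825 p [ 0.4211 -0.2532  0.2732] yaw -0.1109 zaxis [-0.0002  0.0003 -1.    ] F [ 0.5941  0.2934 -3.857 ] gap 0.012042684457015866
tool shift [ 0.0974  0.0533 -0.0119] turn -0.000910566819579614
```

```bash
python3 -m handwheel '[0.004,0.012,0.01,0,0, 0.004,0.022,0.012,0,0, 0.004,0.025,0.012,0,0, 0.004,0.023,0.01,0,0, 0.004,0.015,0.006,0,0]';python3 -m handwheel '[0.004,0,0,0,0,0.004,0,0,0,0]'; python3 d.py .512 -.317 .285 -.11
python3 - <<'E'
from h import *
s=cam("scene");t=cam("top")
crop(s["px"],310,170,110,130,5,"pics/f1.png");crop(t["px"],325,170,125,100,6,"pics/f2.png")
E
```

```text
time: 8.45
eef_pos: [0.5145, -0.3123, 0.2725]
tool_rot: [0.999, -0.054, 0.0, -0.0]
contact_force: [0.2, -0.9, -3.8]
finger_gap: 0.012
time: 8.7
eef_pos: [0.5124, -0.3118, 0.2727]
tool_rot: [0.999, -0.055, -0.0, -0.0]
contact_force: [-0.0, 0.4, -3.5]
finger_gap: 0.0118
t 8.7 p [ 0.5124 -0.3118  0.2727] yaw -0.1093 zaxis [-0.0009  0.001  -1.    ] F [-0.0163  0.4344 -3.4566] gap 0.011802524693229899
tool shift [ 0.0002  0.0052 -0.0123] turn 0.0007301156622044891
```

View pics/f1.png

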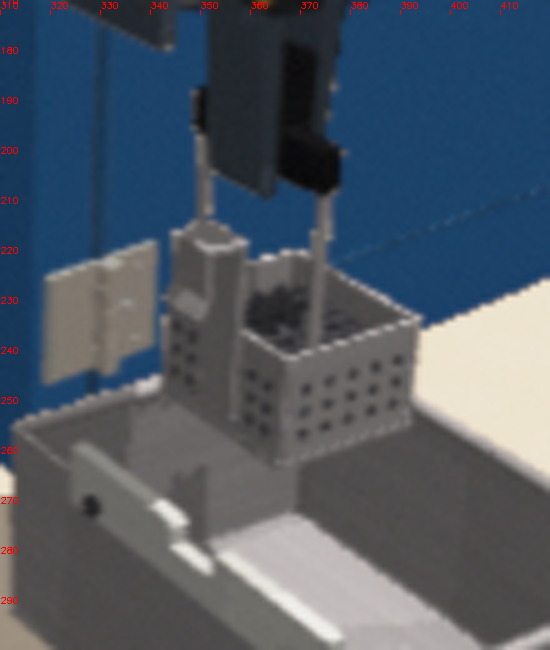

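View pics/f2.png

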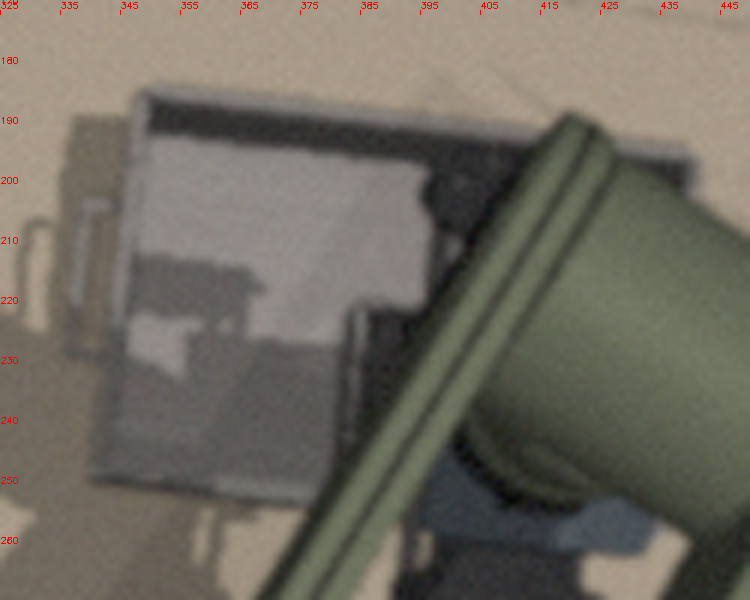

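The basket hangs level over the tub. The hook top is at about (351,216.5) in the scene view, and the notch floor runs from (344,279) to (352,285). The arm covers the hook in the top view. I'll check the hook against the notch in the scene view.

```bash
python3 - <<'E'
from h import *
np.set_printoptions(precision=4,suppress=True)
s=cam("scene")
z=.2727-.1078+.089
for p in((344,216),(350,213.3),(358.3,217.8),(352,219.5)):print("hooktop",plane(s,p,z))
th=-.11;a=np.array([np.cos(th),np.sin(th)]);y=np.array([-a[1],a[0]])
h=np.array([.5124,-.3118])-.0245*a;print("pred hook",h)
for dx in(-.012,.0085):
  for dy in(-.012,.012): print("pred corner px",dx,dy,proj(s,np.array([*(h+dx*a+dy*y),z])))
crop(s["px"],335,205,40,35,14,"pics/g1.png");crop(s["px"],335,265,35,30,16,"pics/g2.png")
E
```

```text
hooktop [ 0.4798 -0.2957  0.2539]
hooktop [ 0.4982 -0.2933  0.2539]
hooktop [ 0.496  -0.319   0.2539]
hooktop [ 0.4808 -0.3173  0.2539]
pred hook [ 0.488  -0.3091]
pred corner px -0.012 -0.012 [350.5839 220.7081]
pred corner px -0.012 0.012 [343.1627 216.3335]
pred corner px 0.0085 -0.012 [359.0454 218.4073]
pred corner px 0.0085 0.012 [351.5445 214.1291]
```

View pics/g1.png

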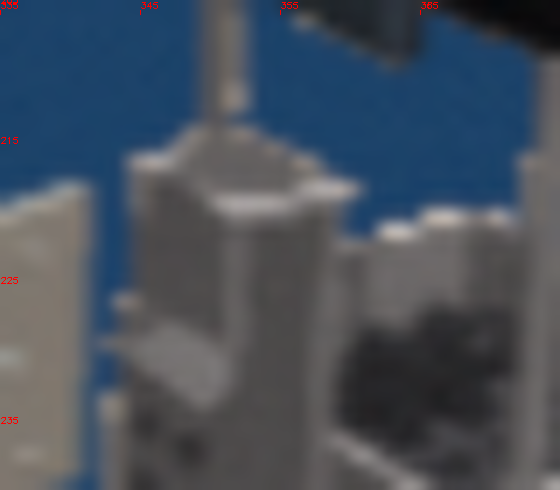

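View pics/g2.png

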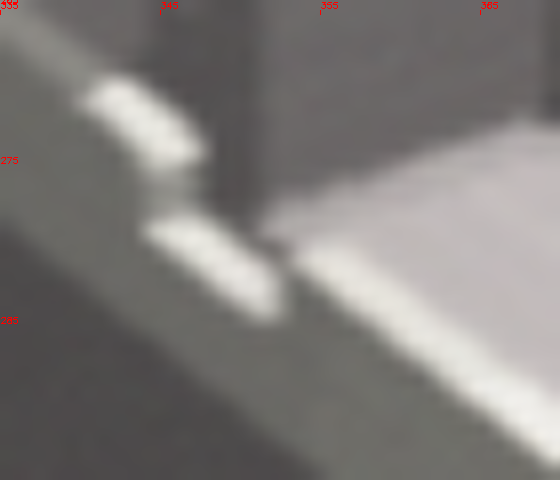

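```bash
python3 - <<'E'
from h import *
np.set_printoptions(precision=4,suppress=True)
s=cam("scene")
for n,p,z in(("bot L front",(343.8,279.5),.108),("bot R front",(351.5,285),.108),("bot R back",(352.6,283.5),.108),("top L front",(344.3,275),.12),("top L back",(347.6,274.5),.12),("top R front",(353,281.5),.12),("top R back",(354.8,280.2),.12)):print(n,plane(s,p,z))
E
```

```text
bot L front [ 0.4841 -0.2993  0.108 ]
bot R front [ 0.4822 -0.3249  0.108 ]
bot R back [ 0.4879 -0.3222  0.108 ]
top L front [ 0.4836 -0.3007  0.12  ]
top L back [ 0.4903 -0.3036  0.12  ]
top R front [ 0.4803 -0.3305  0.12  ]
top R back [ 0.4867 -0.3292  0.12  ]
```

I need a shift of about +7 mm along tool y and nothing in x. I'll go down to just above the rail and look again.

```bash
python3 -m handwheel '[0.004,-0.001,0.007,0.01,0, 0.004,0,0,0.02,0, 0.004,0,0,0.02,0, 0.004,0,0,0.02,0, 0.004,0,0,0.015,0]';python3 -m handwheel '[0.004,0,0,0.005,0, 0.004,0,0,0,0]'; python3 d.py .512 -.317 .285 -.11
python3 - <<'E'
from h import *
s=cam("scene");t=cam("top")
crop(s["px"],315,215,70,85,7,"pics/i1.png");crop(t["px"],325,170,125,100,6,"pics/i2.png")
E
```

```text
time: 9.52
eef_pos: [0.51, -0.3195, 0.1864]
tool_rot: [0.998, -0.055, -0.001, -0.0]
contact_force: [-1.0, -0.0, -3.5]
finger_gap: 0.0118
time: 9.78
eef_pos: [0.5108, -0.3196, 0.1829]
tool_rot: [0.998, -0.055, 0.0, -0.0]
contact_force: [-0.4, -0.2, -3.6]
finger_gap: 0.0118
t 9.775 p [ 0.5108 -0.3196  0.1829] yaw -0.1101 zaxis [ 0.0001  0.     -1.    ] F [-0.415  -0.1753 -3.555 ] gap 0.011808488215202514
tool shift [ 0.0009 -0.0027 -0.1021] turn -9.101088185732575e-05
```

View pics/i1.png

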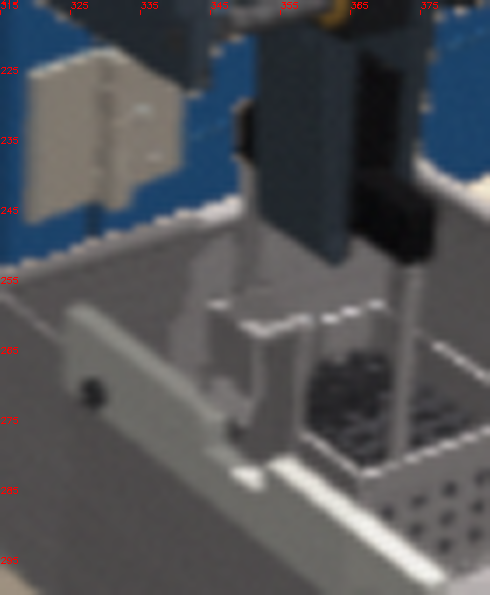

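View pics/i2.png

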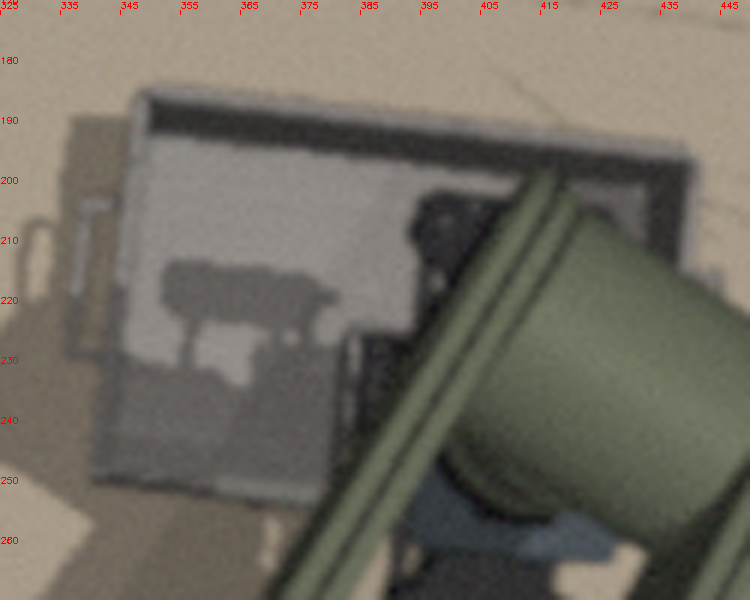

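```bash
python3 - <<'E'
from h import *
np.set_printoptions(precision=4,suppress=True)
s=cam("scene")
z=.164
for n,p in (("LF",(345,258.5)),("RF",(351.5,262.7)),("RB",(358.8,261))):print(n,plane(s,p,z))
th=-.11;a=np.array([np.cos(th),np.sin(th)]);y=np.array([-a[1],a[0]])
h=np.array([.5108,-.3196])-.0245*a;print("pred hook",h)
crop(s["px"],335,250,40,40,14,"pics/j1.png")
E
```

```text
LF [ 0.4779 -0.3063  0.164 ]
RF [ 0.4765 -0.3269  0.164 ]
RB [ 0.4928 -0.331   0.164 ]
pred hook [ 0.4864 -0.3169]
```

View pics/j1.png

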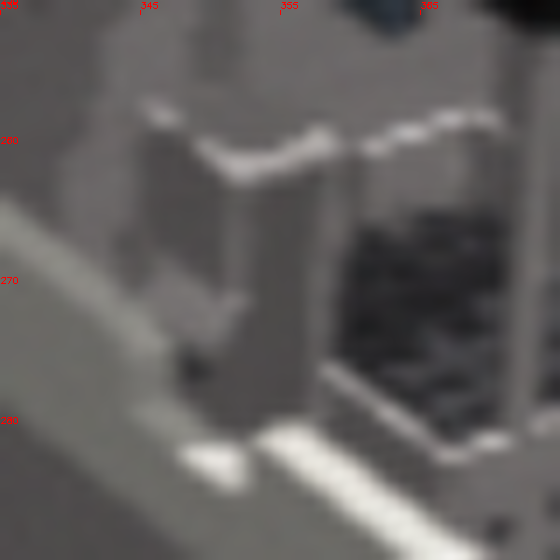

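```bash
python3 -m handwheel '[0.004,0.001,-0.002,0.003,0, 0.004,0,0,0.004,0, 0.004,0,0,0.004,0]'; python3 -m handwheel '[0.004,0,0,0.003,0, 0.004,0,0,0.003,0]'; python3 -m handwheel '[0.004,0,0,0.003,0, 0.004,0,0,0.003,0]'; python3 d.py
python3 - <<'E'
from h import *
s=cam("scene")
crop(s["px"],325,245,60,60,9,"pics/k1.png")
E
```

```text
time: 10.3
eef_pos: [0.512, -0.3174, 0.1716]
tool_rot: [0.998, -0.055, -0.0, -0.0]
contact_force: [-0.3, -0.7, -4.3]
finger_gap: 0.0121
time: 10.55
eef_pos: [0.512, -0.3176, 0.1657]
tool_rot: [0.998, -0.055, -0.0, -0.0]
contact_force: [0.2, -0.9, -3.3]
finger_gap: 0.0119
time: 10.8
eef_pos: [0.512, -0.3176, 0.1597]
tool_rot: [0.998, -0.055, -0.0, -0.0]
contact_force: [0.2, 0.1, -2.7]
finger_gap: 0.0118
t 10.8 p [ 0.512  -0.3176  0.1597] yaw -0.11 zaxis [ 0.      0.0001 -1.    ] F [ 0.2463  0.1039 -2.6698] gap 0.011782390523321818
```

View pics/k1.png

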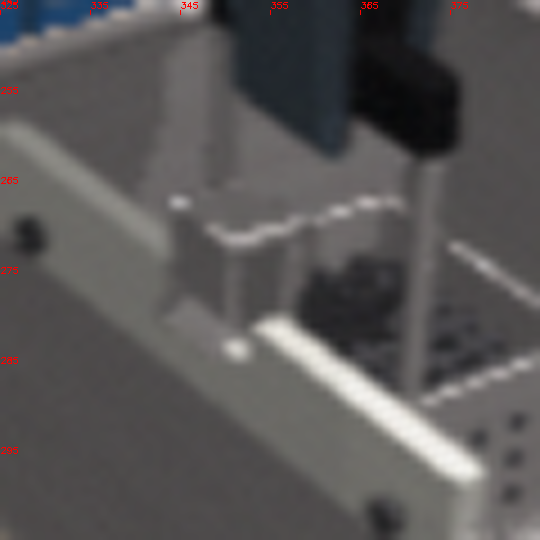

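The lip, around (346,280), is dropping in front of the notch and there is no contact force yet. I'll continue gently.

```bash
python3 -m handwheel '[0.004,0,0,0.003,0, 0.004,0,0,0.003,0]'; python3 -m handwheel '[0.004,0,0,0.003,0, 0.004,0,0,0.003,0]'; python3 -m handwheel '[0.004,0,0,0.002,0, 0.004,0,0,0.0,0]'; python3 d.py
python3 - <<'E'
from h import *
s=cam("scene")
crop(s["px"],325,245,60,60,9,"pics/l1.png")
E
```

```text
time: 11.1
eef_pos: [0.512, -0.3176, 0.1538]
tool_rot: [0.998, -0.055, 0.0, -0.0]
contact_force: [-0.4, -0.3, -3.8]
finger_gap: 0.0122
time: 11.35
eef_pos: [0.512, -0.3175, 0.1477]
tool_rot: [0.998, -0.055, 0.0, -0.0]
contact_force: [0.4, -0.3, -3.7]
finger_gap: 0.0119
time: 11.6
eef_pos: [0.5119, -0.3175, 0.1457]
tool_rot: [0.998, -0.055, -0.0, -0.0]
contact_force: [-0.8, -0.3, -3.4]
finger_gap: 0.0117
t 11.6 p [ 0.5119 -0.3175  0.1457] yaw -0.11 zaxis [-0.0003  0.0003 -1.    ] F [-0.7846 -0.2543 -3.4272] gap 0.011724076212290423
```

View pics/l1.png

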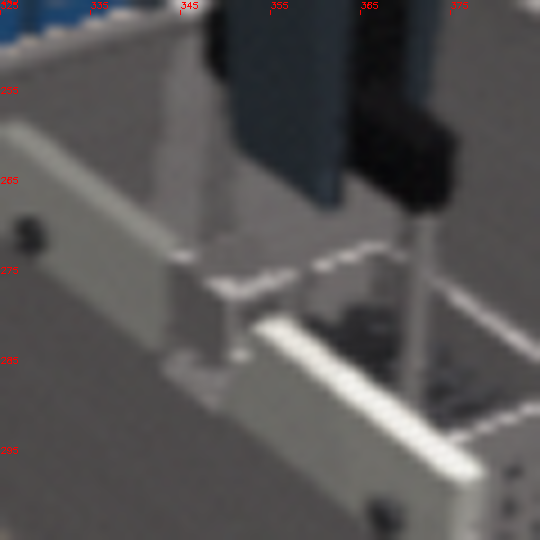

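The lip, at (344–350, 285), is now clearly outside the rail. I'll feel downward in small steps.

```bash
for i in 1; do :; done; python3 -m handwheel '[0.004,0,0,0.0015,0, 0.004,0,0,0.0015,0]'; python3 -m handwheel '[0.004,0,0,0.0015,0, 0.004,0,0,0.0,0]'
```

```text
time: 11.9
eef_pos: [0.512, -0.3176, 0.1429]
tool_rot: [0.998, -0.055, 0.0, -0.0]
contact_force: [-0.1, -0.5, -4.4]
finger_gap: 0.0118
time: 12.15
eef_pos: [0.5119, -0.3175, 0.1412]
tool_rot: [0.998, -0.055, -0.0, -0.0]
contact_force: [-0.2, -0.1, -4.0]
finger_gap: 0.0119
```

```bash
python3 -m handwheel '[0.004,0,0,0.0015,0, 0.004,0,0,0,0]'; python3 d.py
```

```text
time: 12.4
eef_pos: [0.5119, -0.3175, 0.1398]
tool_rot: [0.998, -0.055, -0.0, -0.0]
contact_force: [-0.3, -0.2, -4.4]
finger_gap: 0.0116
t 12.4 p [ 0.5119 -0.3175  0.1398] yaw -0.11 zaxis [-0.0003  0.0003 -1.    ] F [-0.3335 -0.2483 -4.4376] gap 0.011647577911836635
```

Below the rim line by 3 mm with no contact, so it is entering the notch.

```bash
python3 -m handwheel '[0.004,0,0,0.0015,0, 0.004,0,0,0.0015,0]'; python3 d.py
```

```text
time: 12.65
eef_pos: [0.512, -0.3175, 0.1368]
tool_rot: [0.998, -0.055, 0.0, -0.0]
contact_force: [0.1, 0.2, -3.2]
finger_gap: 0.0119
t 12.65 p [ 0.512  -0.3175  0.1368] yaw -0.11 zaxis [ 0.0001  0.0001 -1.    ] F [ 0.0946  0.1591 -3.2266] gap 0.011913281674934694
```

```bash
python3 -m handwheel '[0.004,0,0,0.0015,0, 0.004,0,0,0.001,0]'; python3 d.py
```

```text
time: 12.9
eef_pos: [0.512, -0.3175, 0.1343]
tool_rot: [0.998, -0.055, -0.0, -0.0]
contact_force: [0.5, -0.1, -3.8]
finger_gap: 0.0118
t 12.9 p [ 0.512  -0.3175  0.1343] yaw -0.1101 zaxis [-0.      0.0001 -1.    ] F [ 0.5331 -0.1155 -3.8204] gap 0.011789353655951212
```

```bash
python3 -m handwheel '[0.004,0,0,0.001,0, 0.004,0,0,0.001,0]'; python3 d.py
```

```text
time: 13.15
eef_pos: [0.512, -0.3175, 0.1324]
tool_rot: [0.998, -0.055, 0.0, -0.0]
contact_force: [-0.0, 0.3, -4.1]
finger_gap: 0.0118
t 13.15 p [ 0.512  -0.3175  0.1324] yaw -0.11 zaxis [ 0.0001  0.0001 -1.    ] F [-0.0066  0.2508 -4.0656] gap 0.011818833809703196
```

```bash
python3 -m handwheel '[0.004,0,0,0.001,0, 0.004,0,0,0.0,0]'; python3 d.py
```

```text
time: 13.4
eef_pos: [0.5119, -0.3175, 0.1313]
tool_rot: [0.998, -0.055, -0.0, -0.0]
contact_force: [-0.6, -0.2, -3.4]
finger_gap: 0.0116
t 13.4 p [ 0.5119 -0.3175  0.1313] yaw -0.11 zaxis [-0.0002  0.0002 -1.    ] F [-0.6445 -0.2489 -3.3541] gap 0.011632130254872104
```

```bash
python3 -m handwheel '[0.004,0,0,0.0005,0, 0.004,0,0,0.0,0]'; python3 d.py
```

```text
time: 13.65
eef_pos: [0.512, -0.3175, 0.1309]
tool_rot: [0.998, -0.055, 0.0, -0.0]
contact_force: [0.0, 0.5, -3.8]
finger_gap: 0.0119
t 13.65 p [ 0.512  -0.3175  0.1309] yaw -0.11 zaxis [ 0.      0.0001 -1.    ] F [ 0.0104  0.5323 -3.8271] gap 0.01192250807567501
```

```bash
python3 -m handwheel '[0.004,0,0,0.0005,0, 0.004,0,0,0.0,0]'; python3 -m handwheel '[0.004,0,0,0.0005,0, 0.004,0,0,0.0,0]'
```

```text
time: 13.9
eef_pos: [0.5121, -0.3176, 0.1306]
tool_rot: [0.998, -0.055, 0.0, 0.0]
contact_force: [-0.1, 0.8, -2.5]
finger_gap: 0.0118
time: 14.15
eef_pos: [0.5122, -0.3176, 0.1305]
tool_rot: [0.998, -0.055, 0.0, 0.0]
contact_force: [-1.4, 1.6, 1.2]
finger_gap: 0.0119
```

```bash
python3 -m handwheel '[0.004,0,0,0.0005,0, 0.004,0,0,0.0,0]'; python3 d.py
python3 - <<'E'
from h import *
s=cam("scene")
crop(s["px"],325,245,60,60,9,"pics/m1.png")
E
```

```text
time: 14.4
eef_pos: [0.5122, -0.3176, 0.1304]
tool_rot: [0.998, -0.055, 0.0, 0.0]
contact_force: [-1.0, 0.6, 5.2]
finger_gap: 0.0115
t 14.4 p [ 0.5122 -0.3176  0.1304] yaw -0.11 zaxis [ 0.0009 -0.0005 -1.    ] F [-1.0004  0.5846  5.202 ] gap 0.011513305954784366
```

View pics/m1.png

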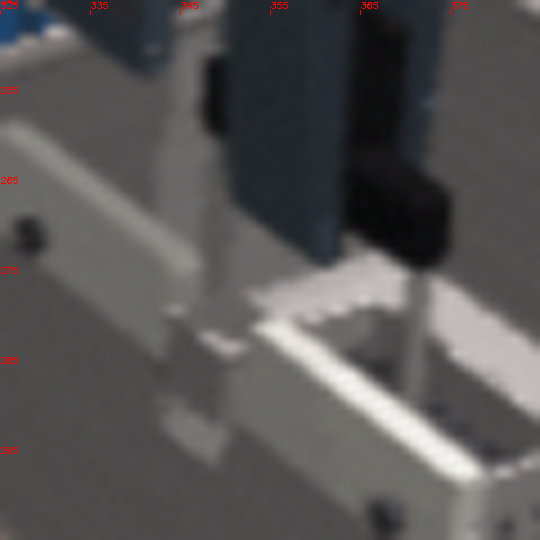

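First contact came at TCP z 0.1305, which puts the hook's underside at about 0.108, the notch floor. The view agrees, with the hook in the notch at (348,281). I'll ease off the press and release gently.

```bash
python3 -m handwheel '[0.004,0,0,-0.0007,0, 0.008,0,0,0,0, 0.011,0,0,0,0, 0.012,0,0,0,0]' 5; python3 -m handwheel '[0.014,0,0,0,0, 0.016,0,0,0,0, 0.02,0,0,0,0, 0.026,0,0,0,0, 0.035,0,0,0,0]'; python3 -m handwheel '[0.045,0,0,0,0, 0.05,0,0,0,0, 0.05,0,0,0,0,0.05,0,0,0,0]'; python3 d.py
python3 - <<'E'
from h import *
s=cam("scene")
crop(s["px"],315,235,80,70,8,"pics/n1.png")
E
```

```text
time: 14.95
eef_pos: [0.5124, -0.3177, 0.1303]
tool_rot: [0.998, -0.055, 0.0, 0.0]
contact_force: [2.0, -0.8, 1.6]
finger_gap: 0.012
time: 15.58
eef_pos: [0.5118, -0.3175, 0.1301]
tool_rot: [0.998, -0.055, -0.0, -0.0]
contact_force: [0.2, -0.1, -0.1]
finger_gap: 0.0333
time: 16.08
eef_pos: [0.512, -0.3175, 0.1301]
tool_rot: [0.998, -0.055, 0.0, -0.0]
contact_force: [-0.1, 0.6, 0.3]
finger_gap: 0.0496
t 16.075 p [ 0.512  -0.3175  0.1301] yaw -0.11 zaxis [ 0.0001  0.0001 -1.    ] F [-0.0643  0.5502  0.3134] gap 0.0496362433424449
```

View pics/n1.png

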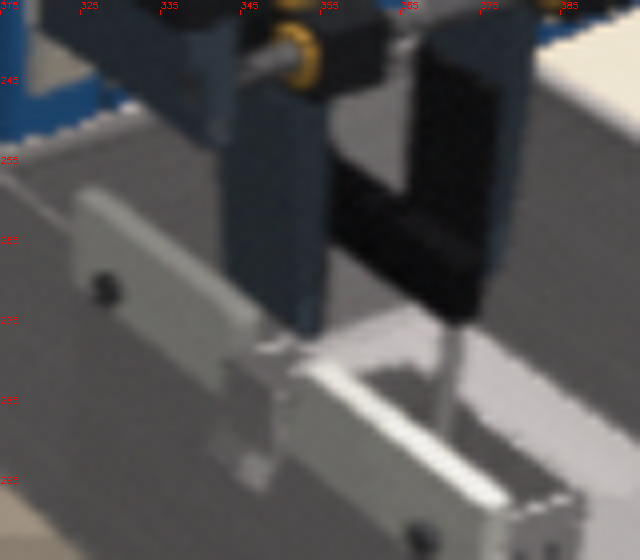

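Released: the basket hangs in the notch and the force readings are near zero. I'll open wider and withdraw straight up.

```bash
python3 -m handwheel '[0.06,0,0,0,0, 0.07,0,0,0,0, 0.075,0,0,0,0, 0.075,0,0,-0.005,0, 0.075,0,0,-0.01,0]'; python3 -m handwheel '[0.075,0,0,-0.02,0, 0.075,0,0,-0.03,0, 0.075,0,0,-0.04,0, 0.075,0,0,-0.04,0, 0.075,0,0,-0.03,0]';  python3 -m handwheel '[0.075,-0.03,-0.03,0,0, 0.075,-0.03,-0.04,0,0, 0.075,-0.03,-0.04,0,0, 0.075,0,-0.04,0,0, 0.075,0,-0.03,0,0]'; python3 -m handwheel '[0.075,0,-0.04,0,0, 0.075,0,-0.04,0,0, 0.075,0,-0.04,0,0, 0.075,0,-0.03,0,0, 0.075,0,0,0,0]';python3 d.py
python3 - <<'E'
from h import *
s=cam("scene");t=cam("top")
crop(s["px"],310,220,110,100,6,"pics/o1.png");crop(t["px"],325,170,125,100,6,"pics/o2.png")
cv2.imwrite("pics/o3.png",s["px"])
E
```

```text
time: 16.75
eef_pos: [0.5119, -0.3174, 0.1454]
tool_rot: [0.998, -0.055, -0.0, -0.0]
contact_force: [0.4, 0.3, 1.3]
finger_gap: 0.0746
time: 17.38
eef_pos: [0.5123, -0.3177, 0.3081]
tool_rot: [0.998, -0.055, 0.001, 0.001]
contact_force: [-0.1, 0.1, -0.5]
finger_gap: 0.0752
time: 18.0
eef_pos: [0.4419, -0.1273, 0.3064]
tool_rot: [0.998, -0.055, 0.001, 0.0]
contact_force: [0.7, -1.2, 0.2]
finger_gap: 0.0747
time: 18.62
eef_pos: [0.4588, 0.0217, 0.3059]
tool_rot: [0.999, -0.053, 0.001, -0.0]
contact_force: [0.8, 0.2, -0.6]
finger_gap: 0.075
t 18.625 p [0.4588 0.0217 0.3059] yaw -0.1068 zaxis [ 0.0012  0.0002 -1.    ] F [ 0.8322  0.1828 -0.6303] gap 0.07499640266622806
```

View pics/o1.png

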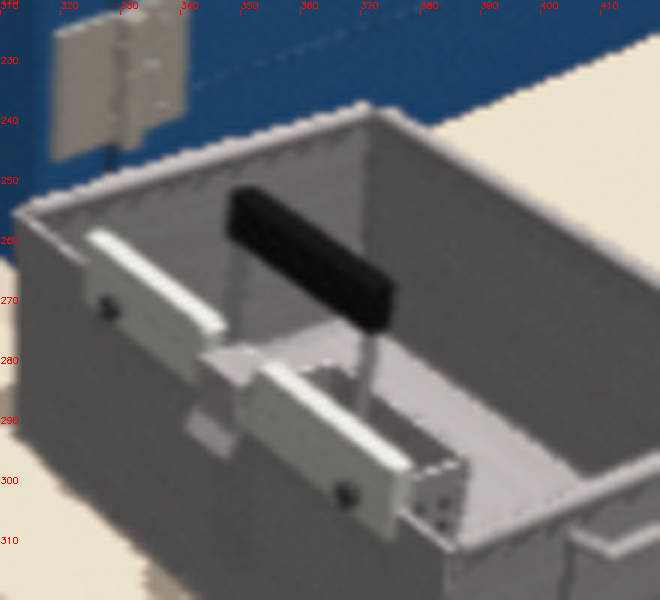

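View pics/o2.png

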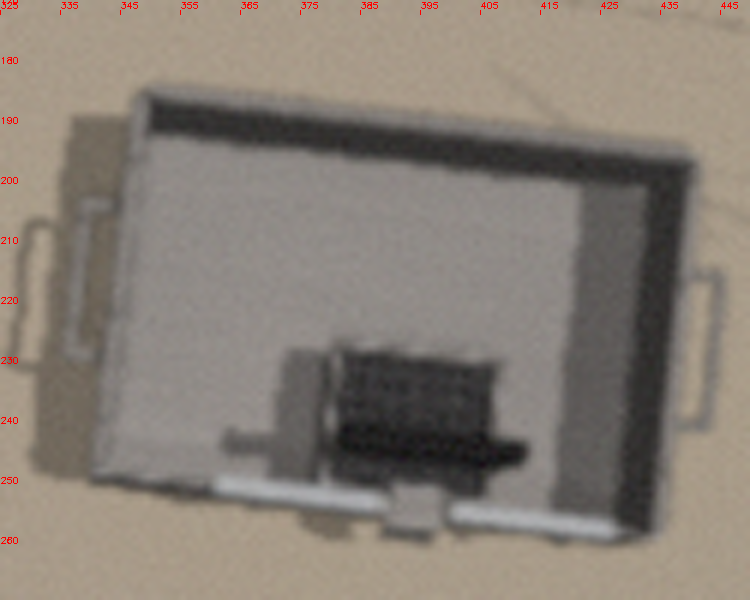

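View pics/o3.png

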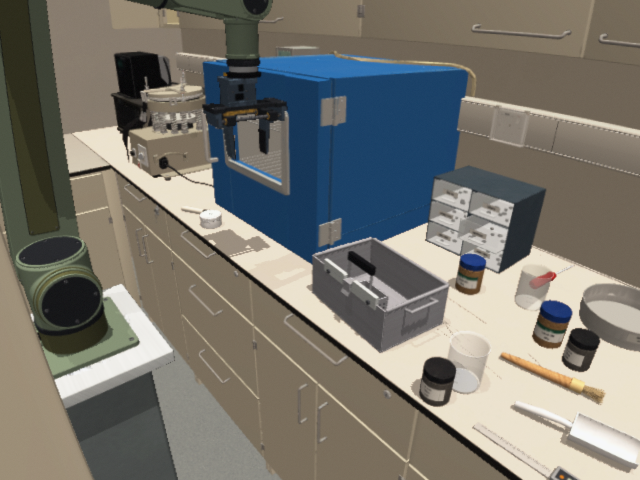

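The hook sits in the notch at (347,281) in the scene view and (394,254) in the top view. The bar appears level, and the jar, beaker and tin look unmoved. I'll make a numeric check of height and tilt before handing in.

```bash
python3 -m handwheel '[0.075,0,0,0,0,0.075,0,0,0,0,0.075,0,0,0,0,0.075,0,0,0,0]' >/dev/null; python3 - <<'E'
from h import *
np.set_printoptions(precision=4,suppress=True)
s=cam("scene");t=cam("top")
def dark(c,x0,y0,x1,y1,th):
    m=(c["px"][y0:y1,x0:x1].max(2)<th).astype(np.uint8)
    n,l,st,ce=cv2.connectedComponentsWithStats(m);i=1+st[1:,4].argmax();return ce[i]+[x0,y0],st[i]
a,sa=dark(s,340,245,382,280,40);b,sb=dark(t,378,238,416,252,32)
print(a,sa,b,sb)
g,e=tri(s,a,t,(396,244.8));print("grip",g,e)
print("grip plane scene z.148",plane(s,a,.148))
print("hook top",tri(s,(347.5,280.5),t,(394,254)))
s0=cv2.imread("pics/scene0.png");t0=cv2.imread("pics/top0.png")
for n,r in(("jar/beaker",(415,330,495,410)),("tin",(198,208,224,230))):
    d=np.abs(s["px"][r[1]:r[3],r[0]:r[2]].astype(int)-s0[r[1]:r[3],r[0]:r[2]]).max(2);print(n,(d>60).sum())
E
```

```text
[361.4154 262.8934] [  8   7  28  23 272] [398.4    244.9333] [12  5 17  5 30]
grip [ 0.5139 -0.3164  0.1453] 0.0031797137143143865
grip plane scene z.148 [ 0.5119 -0.3205  0.148 ]
hook top (array([ 0.4871, -0.3123,  0.1111]), np.float64(0.00675539379862753))
jar/beaker 0
tin 0
```

```bash
python3 -c "
from cell import finish_job
print(finish_job())"
```

```text
the job is handed in; nothing more can be done
None
```

The basket is hanging inside the tub with its hook in the rail's notch, let go, and the job is handed in. No verdict was reported.

I took the basket by its bar and lowered the hook over the notch in small steps. The force changed only at the notch floor, and the most I read there was about 5 N upward. I then let go, lifted straight up and moved the arm clear; the job was handed in at about 19 s.

**Last checks:**
- **Hook and tilt:** the hook's top came out at about 0.111 m, against 0.112 m expected when fully home. The bar was within about 3 mm of where a level, seated basket puts it.
- **Agreement between views:** the two camera rays missed each other by 3 mm (bar) and 7 mm (hook top), so those figures are approximate. The contact height when lowering, which put the hook's underside at about 0.108 m, also says it is fully home.
- **Bystanders:** the jar, beaker and tin showed no change in the scene pictures.
- **Nuts:** I could not see the two wing nuts one by one inside the basket. Nothing spilled was visible, the basket stayed near level throughout, and the weight felt in the gripper stayed at about 3 to 4 N until the hook touched.

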